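# Tip the packing block into its taped bay

### The job

Push the standing wood block along the steel plate, still upright, until its leading foot edge is just over the near strip of the yellow tape frame, then tip it over with a push high on its back so that it drops onto its broad side within the frame (lying on the tape is fine, sticking out past it is not). Do not grip, lift or carry the block, never let it lie outside the frame, leave the other things where they are and finish with the hand clear.

Things in the scene. Friction and masses are not known exactly. Their poses are not given: they have to be found in the camera images.
- block: brown wood block on end, loose, 0.5-1 kg: 62 (x) x 106 (y) x 155 mm tall (z). Origin: centre of its lower end. -x broad face is its back. Stands on the plate. Pushed 20 mm or less above its foot (fingers slanted, so that no wide hand meets it higher) it slides upright; above 110 mm it tips over its leading foot edge (falls by itself past 22 degrees), then lies 155 mm ahead of it.
- frame: yellow tape rectangle on a fixed dark steel plate (525 x 315 x 10 mm): 235 (x) x 180 mm (y) over its outer edges, tape 20 mm wide. Origin: under its centre, on the table; plate top at z = 10 mm. +x is the way the block must be pushed and fall; near strip at x = -117.5 to -97.5 mm. The block starts 20 to 60 mm short of it, up to 15 mm off the centre line, turned up to 0.15 rad.
- foot_front (a point): middle of the block's leading foot edge, at x = +31 mm, z = 0 in the block. It stays within about 15 mm of its place while the block tips over it
- foot_back (a point): middle of the block's rear foot edge, at x = -31 mm, z = 0 in the block
- foot_left (a point): middle of the block's left lower edge, at y = +52.5 mm, z = 0 in the block
- foot_right (a point): middle of the block's right lower edge, at y = -52.5 mm, z = 0 in the block
- top_left (a point): middle of the block's left upper edge, at y = +52.5 mm, z = 155 mm in the block
- top_right (a point): middle of the block's right upper edge, at y = -52.5 mm, z = 155 mm in the block
- bolt: rusty hexagon bolt standing on its head on the plate beyond the far end of the frame, 30 x 34 x 87 mm tall, loose; origin at the centre of its underside. Bystander
- nut: dark hexagon nut lying flat on the plate beside the frame, on the robot's side, 36 x 41 x 19 mm, loose; origin at the centre of its underside. Bystander
- stub: short rusty pipe standing on end on the plate beside the frame, on the robot's side, 43 mm across, 54 mm tall, loose; origin at the centre of its underside. Bystander
- tin: orange tin with a grey lid on the right, 67 mm across, 60 mm tall, loose; origin at the centre of its underside. Bystander

How it is judged:
On the way:
1. the block stands upright with its leading foot edge over the near strip of the frame (or past it) (angle between block's own z axis and vertical below 0.12 rad and x of foot_front in the frame of frame above -0.1195 m), for 0.2 s.
At the end, for the whole second after the job is handed in: the block lies at rest on a broad side (within about 5 degrees), and no corner of it lies more than 2 mm past the outer edge of the tape frame ((angle between block's own x axis and vertical below 0.08 rad or angle between block's own x axis and vertical above 3.06159 rad) and linear speed of block below 0.01 m/s and angular speed of block below 0.05 rad/s and x of foot_left in the frame of frame between -0.1195 and 0.1195 m and y of foot_left in the frame of frame between -0.092 and 0.092 m and x of foot_right in the frame of frame between -0.1195 and 0.1195 m and y of foot_right in the frame of frame between -0.092 and 0.092 m and x of top_left in the frame of frame between -0.1195 and 0.1195 m and y of top_left in the frame of frame between -0.092 and 0.092 m and x of top_right in the frame of frame between -0.1195 and 0.1195 m and y of top_right in the frame of frame between -0.092 and 0.092 m); the robot touches nothing.
It fails at once if the block lies outside the frame or sticks out of it (angle between block's own z axis and vertical above 1.48 rad and not (x of foot_left in the frame of frame between -0.1195 and 0.1195 m and y of foot_left in the frame of frame between -0.092 and 0.092 m and x of foot_right in the frame of frame between -0.1195 and 0.1195 m and y of foot_right in the frame of frame between -0.092 and 0.092 m and x of top_left in the frame of frame between -0.1195 and 0.1195 m and y of top_left in the frame of frame between -0.092 and 0.092 m and x of top_right in the frame of frame between -0.1195 and 0.1195 m and y of top_right in the frame of frame between -0.092 and 0.092 m)).
It fails at once if the block is lifted off the plate or tipped over a narrow side (height (world z) of each of foot_front, foot_back above 0.022 m).
It fails at once if the bolt, nut, pipe stub or tin is moved by more than 15 mm (distance of any of bolt, nut, stub, tin from where it was at the start of the episode above 0.015 m).
It also fails if it takes over 45 s, if anything falls off the work surface, if the arm or the gripper's body presses on something with over 40 N, if the wrist force passes 120 N, or if a joint passes its speed limit or range.

### The arm

A 6-joint arm with a two-finger parallel gripper is mounted at the origin on the work surface; the furniture and walls round the work are solid. World frame = base frame: x ahead of the robot, y to its left, z up, the work surface at z = 0. Lengths are in m, angles in rad, forces in N, time in s.
With the tool pointing down it reaches from about 0.375 to 0.925 m from the base axis. Payload 5.7 kg.
Tool frame: the origin (TCP) lies between the finger pads; the fingertips stand 14 mm ahead of it and the grasp point (between the pads) lies 5 mm behind it; z points along the fingers, y is the line along which they close (so a half turn about z gives the same grasp; the last joint's range is limited). The gripper opens to 88 mm and grips with 3 to 60 N. Pads are 20 mm wide; open, the fingers measure 115 mm over their backs; the gripper's body (75 mm by 178 mm) begins 61 mm behind the grasp point.
Start: joints at [-1.28, 0.359, 1.51, -0, 1.272, -0.115], TCP at [0.237, -0.551, 0.237] pointing down, gripper open.
Joint ranges: [-2.97, 2.97], [-1.01, 2.36], [0.21, 2.38], [-0.96, 4.11], [0.2, 2.71], [-2.98, 2.98]. Speed limits (rad/s): [2.39, 2.39, 3.14, 3.14, 3.14, 3.14].

### API

Orientations are given as a unit quaternion [w, x, y, z].
In Python, from bench import ctrl gives the robot as it stands.
- The arm moves only by the tool drive_tool, never from a script. Its argument "deltas" is a list of rows, each an object of numbers: "rx", "ry", "rz": the turn, a rotation vector about the tool's x, y, z in units of 45 degrees (1.0 is 45 degrees); "dx", "dy", "dz": the shift along the tool's x, y, z in units of 500 mm (1.0 is 500 mm); "claw": the finger opening in mm, from 0 to 87.8. A call has 1 to 12 rows; each row is the pose to reach, as a shift and turn from the pose commanded when the call began, along the tool's axes at that moment; what a row does not reach only later rows make up. A row lasts 1/12 s, in which the tool goes at most 41.7 mm and 7.16 degrees, less where a joint would pass 70% of its speed; a pose out of reach is approached as far as the arm can. A call with a number of a shift or a turn outside -1 to 1 is refused whole. A call with a gripper value outside its range is refused whole. The fingers move at their own pace and stop on an object; the grip force is fixed at half the most. Time passes only in rows, so rows that repeat a pose let the fingers close. It gives the time, the measured TCP pose, the force, the opening and the grip force at its end, in the units of the state.
- ctrl.read_state(): the state, without advancing time (a new reading comes with each control period).
- ctrl.camera(name): name is "scene" or "top" or "wrist"; returns a dict with "pixels" (420x560x3 uint8, red, green, blue), "vfov" (degrees; the focal length in pixels is half the picture's height over the tangent of half this angle, whatever the lens; pixels are square), "cx", "cy" (the principal point, pixels), "position" and "rotation" of the camera in the world. Camera axes: x right, y up, looking along -z (the intrinsics and any distortion apply to the point x, -y, -z); pixel columns grow to the right and rows downward; lengths in m; the calibration is good to about 2 mm. A picture is of the moment at which its call begins. There is no depth.
- ctrl.sign_off(): hands the job in; it is judged then, once.
The state is a dict: "time_s": time; "joints": joint angles; "joint_vel": joint speeds; "tau": joint torques, N m; "tool_pos": TCP position; "eef_rot": TCP orientation; "contact_force": force on the tool from outside, world axes, zero at the start; "wrist_torque": the same for the moment, N m; "width": finger opening in m; "finger_force": force on a finger pad.
Only numpy, scipy, OpenCV 4.12 (cv2) and the standard library are available. Lean on these libraries where they do the work, as an engineer would, in place of code of your own. Each camera call takes 0.05 s, during which the arm holds its last target. There are 200 camera calls.

## Working session

There is one attempt and no reset: what is moved stays moved. The work goes in short steps, Python scripts to look and compute and a tool call to move; the robot and the scene stay as the last step left them, time stands still between calls to the robot, and variables do not carry over. Pictures are saved under pics/ and viewed, at most 10 in all, crops included, and the job is handed in when it is done.

Besides the shell and the picture viewer there is one more tool, called after "Request:" as name(argument=value, ...), one argument or row to a line, values as JSON. drive_tool: Moves the arm, as the interface text tells. Shifts and turns lie within -1 to 1; 1 stands for 500 mm of shift or 45 degrees of turn. Its arguments: {"type":"object","properties":{"deltas":{"type":"array","items":{"type":"object","properties":{"rx":{"type":"number","minimum":-1,"maximum":1},"ry":{"type":"number","minimum":-1,"maximum":1},"rz":{"type":"number","minimum":-1,"maximum":1},"dx":{"type":"number","minimum":-1,"maximum":1},"dy":{"type":"number","minimum":-1,"maximum":1},"dz":{"type":"number","minimum":-1,"maximum":1},"claw":{"type":"number"}}}}},"required":["deltas"]}

```bash
mkdir -p pics; python3 - <<'E'
from bench import ctrl
import cv2,numpy as np
s=ctrl.read_state();print(s['time_s'],s['tool_pos'],s['eef_rot'])
for n in['scene','top']:
    c=ctrl.camera(n);print(n,{k:(np.round(v,4).tolist() if not isinstance(v,str) else v) for k,v in c.items() if k!='pixels'})
    cv2.imwrite(f'pics/{n}0.png',c['pixels'][:,:,::-1])
E
```

```text
0.0 [ 0.23664588 -0.55064563  0.23581026] [-9.03284282e-04  9.79487831e-01  2.01501283e-01 -7.83735637e-05]
scene {'vfov': 49.3247, 'cx': 277.3349, 'cy': 216.8855, 'position': [-0.2171, -0.8332, 0.9413], 'rotation': [0.8436, 0.4013, -0.1629, -0.3174]}
top {'vfov': 46.5566, 'cx': 275.0986, 'cy': 211.1198, 'position': [0.3265, -0.0883, 1.3933], 'rotation': [0.7162, 0.0469, -0.047, -0.6948]}
```

View pics/top0.png

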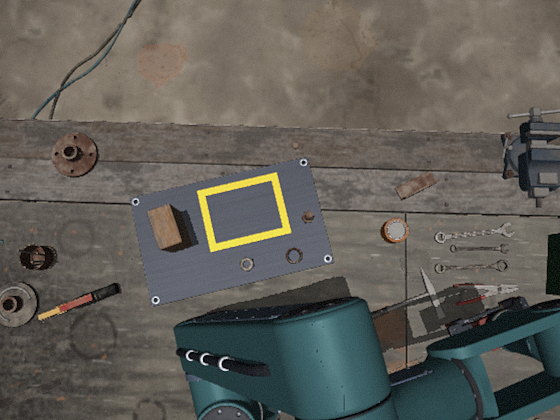

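View pics/scene0.png

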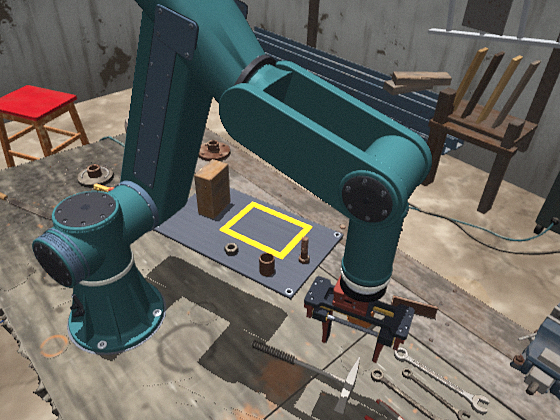

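The top view shows the block at about (170,228), the frame spanning (198-290, 173-251), the nut at (247,264), the stub at (294,256), the bolt at (308,217) and the tin at (395,230). The scene view agrees. Next I fit the poses.

```bash
cat > h.py <<'E'
import numpy as np,cv2
from scipy.spatial.transform import Rotation as R
from scipy.optimize import minimize
from bench import ctrl
def rot(q): return R.from_quat(np.r_[q[1:],q[0]]).as_matrix()
def RM(c):
    r=np.asarray(c['rotation']); return rot(r) if r.size==4 else r
def F(c): return c['pixels'].shape[0]/2/np.tan(np.radians(c['vfov'])/2)
def proj(c,P):
    p=(np.atleast_2d(P)-c['position'])@RM(c); f=F(c)
    return np.c_[c['cx']+f*p[:,0]/-p[:,2],c['cy']+f*-p[:,1]/-p[:,2]]
def unproj(c,uv,z):
    uv=np.atleast_2d(uv).astype(float);f=F(c)
    d=np.c_[(uv[:,0]-c['cx'])/f,-(uv[:,1]-c['cy'])/f,-np.ones(len(uv))]@RM(c).T
    o=np.asarray(c['position']);return o+d*((z-o[2])/d[:,2])[:,None]
def yellow(c):
    hsv=cv2.cvtColor(c['pixels'],cv2.COLOR_RGB2HSV)
    return cv2.inRange(hsv,(22,140,120),(35,255,255))
def brown(c):
    p=c['pixels'].astype(int);return ((p[:,:,0]-p[:,:,2])>12).astype(np.uint8)
B=np.array([[x,y,z] for x in(-.031,.031) for y in(-.053,.053) for z in(0,.155)])
def boxpts(x,y,a,tilt=0):
    P=B.copy()
    return P@R.from_euler('z',a).as_matrix().T+[x,y,.010]
def sil(c,P,S=4):
    h=cv2.convexHull((proj(c,P)*1).astype(np.float32))[:,0]
    m=np.zeros((420*S,560*S),np.uint8);cv2.fillPoly(m,[np.round((h+.5)*S-.5).astype(np.int32)],1)
    return cv2.resize(m.astype(np.float32),(560,420),interpolation=cv2.INTER_AREA)
E
python3 - <<'E'
from h import *
c=ctrl.camera('top');s=ctrl.camera('scene')
out=[]
for k in (c,s):
    m=yellow(k);n,l,st,ce=cv2.connectedComponentsWithStats(m);i=1+np.argmax(st[1:,4])
    cn=cv2.findContours((l==i).astype(np.uint8),cv2.RETR_EXTERNAL,cv2.CHAIN_APPROX_NONE)[0][0]
    W=unproj(k,cn[:,0],.010)[:,:2]
    r=cv2.minAreaRect((W*1000).astype(np.float32));print(r,cv2.boxPoints(r).round(1).tolist())
m=brown(c);w=np.zeros_like(m);w[185:270,137:200]=1;m*=w
n,l,st,ce=cv2.connectedComponentsWithStats(m);i=1+np.argmax(st[1:,4]);m=(l==i).astype(np.uint8);print(st[i],ce[i])
g=unproj(c,[[172,230]],.08)[0]
best=min((minimize(lambda p:np.abs(sil(c,boxpts(*p))-m).sum(),[g[0],g[1],a],method='Nelder-Mead',options=dict(initial_simplex=np.array([g[0],g[1],a])+np.array([[0,0,0],[.02,0,0],[0,.02,0],[0,0,.2]]))) for a in(-1.5,-1.3,-1.1)),key=lambda r:r.fun)
print(best.x,best.fun)
for n,u,z in(('nut',(247,264),.02),('stub',(294,256),.064),('bolt',(308,217),.08)):print(n,unproj(c,[u],z)[0])
vis=[]
for k in(c,s):
    v=cv2.resize(k['pixels'][:,:,::-1],None,fx=4,fy=4,interpolation=cv2.INTER_CUBIC)
    q=proj(k,boxpts(*best.x))
    for a in range(8):
        for b in range(a):
            if (B[a]!=B[b]).sum()==1: cv2.line(v,tuple((q[a]*4+1.5).astype(int).tolist()),tuple((q[b]*4+1.5).astype(int).tolist()),(0,255,0),1)
    x,y=(q.mean(0)*4).astype(int);vis.append(v[y-220:y+220,x-200:x+200])
cv2.imwrite('pics/fit.png',np.hstack(vis))
E
```

```text
((508.1001281738281, 4.325531005859375), (180.28103637695312, 235.30995178222656), 15.162457466125488) [[390.29998779296875, 94.30000305175781], [451.8999938964844, -132.8000030517578], [625.9000244140625, -85.69999694824219], [564.2999877929688, 141.5]]
((507.794677734375, 4.7432708740234375), (182.80245971679688, 237.48007202148438), 15.141861915588379) [[388.6000061035156, 95.5], [450.6000061035156, -133.6999969482422], [627.0, -86.0], [565.0, 143.1999969482422]]
[ 147  204   42   48 1108] [165.1299639  227.86281588]
[ 0.44476808  0.19663238 -1.11498569] 418.1875
nut [ 0.35849682 -0.01162244  0.02      ]
stub [ 0.38290699 -0.14076197  0.064     ]
bolt [ 0.48869579 -0.17542437  0.08      ]
```

View pics/fit.png

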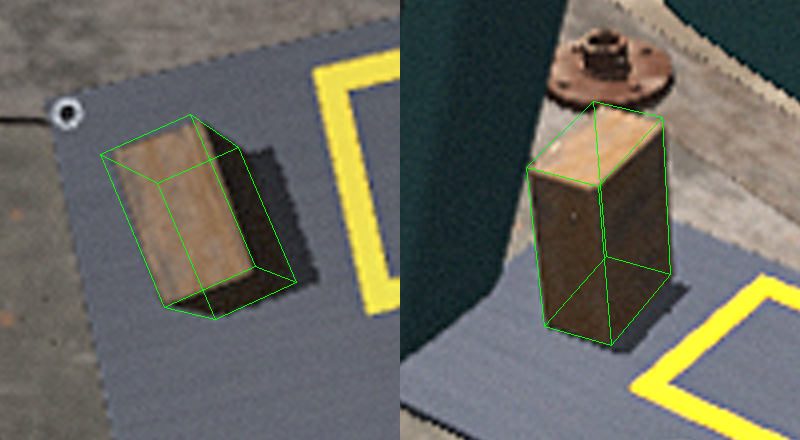

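The fit overlays well in the scene view. In the top view the block's dark side was partly missed, so its yaw is uncertain: about +0.15 to 0.19 rad relative to the frame. The block's leading edge is about 53 mm short of the strip and its y is about -11 mm in the frame. I'll move behind it, and pushing with two spread fingers will straighten it.

```bash
cat >> h.py <<'E'
C=np.array([.508,.0045]);A=-1.306
ex=np.array([np.cos(A),np.sin(A)]);ey=np.array([-ex[1],ex[0]])
def W(fx,fy,z): return np.r_[C+fx*ex+fy*ey,z]
def tool(th,ya=A+np.pi/2):
    # y along angle ya; z tilted th forward (-x side)
    y=np.array([np.cos(ya),np.sin(ya),0]);f=np.array([np.sin(ya),-np.cos(ya),0])
    z=np.sin(th)*f-np.cos(th)*np.array([0,0,1]);return np.c_[np.cross(y,z),y,z]
def delta(p0,R0,p,Rt):
    d=R0.T@(p-p0)/.5;r=R.from_matrix(R0.T@Rt).as_rotvec()/(np.pi/4);return np.r_[d,r].round(4)
E
python3 - <<'E'
from h import *
s=ctrl.read_state();p0=s['tool_pos'];R0=rot(s['eef_rot'])
p1=np.array([.43,-.13,.30]);R1=tool(0,-1.165+.7);p2=W(-.13,-.01,.30);R2=tool(0);p3=W(-.30,-.011,.30)
print(R0.round(2).tolist())
print(delta(p0,R0,p1,R1));print(delta(p1,R1,p2,R2));print(delta(p2,R2,p3,tool(np.pi/6)))
E
```

```text
[[0.92, 0.39, -0.0], [0.39, -0.92, 0.0], [0.0, -0.0, -1.0]]
[ 6.875e-01 -6.210e-01 -1.270e-01 -1.400e-03 -7.000e-04 -8.912e-01]
[ 0.4908 -0.1694  0.      0.      0.     -0.9292]
[ 0.34   -0.002   0.      0.     -0.6667  0.    ]
```

Request:
drive_tool(
  deltas=[
    {"dx": 0.0, "dy": 0.0, "dz": -0.127},
    {"dx": 0.687, "dy": -0.621, "dz": -0.127, "rz": -0.891, "claw": 50},
    {"dx": 0.687, "dy": -0.621, "dz": -0.127, "rz": -0.891, "claw": 50},
    {"dx": 0.687, "dy": -0.621, "dz": -0.127, "rz": -0.891, "claw": 50},
    {"dx": 0.687, "dy": -0.621, "dz": -0.127, "rz": -0.891, "claw": 50},
    {"dx": 0.687, "dy": -0.621, "dz": -0.127, "rz": -0.891, "claw": 50},
    {"dx": 0.687, "dy": -0.621, "dz": -0.127, "rz": -0.891, "claw": 50},
    {"dx": 0.687, "dy": -0.621, "dz": -0.127, "rz": -0.891, "claw": 50},
    {"dx": 0.687, "dy": -0.621, "dz": -0.127, "rz": -0.891, "claw": 50},
    {"dx": 0.687, "dy": -0.621, "dz": -0.127, "rz": -0.891, "claw": 50},
    {"dx": 0.687, "dy": -0.621, "dz": -0.127, "rz": -0.891, "claw": 50},
    {"dx": 0.687, "dy": -0.621, "dz": -0.127, "rz": -0.891, "claw": 50},
  ],
)

```text
schema error: expected keys rx, ry, rz, dx, dy, dz, claw
```

Request:
drive_tool(
  deltas=[
    {"dx": 0.491, "dy": -0.169, "rz": -0.929, "claw": 50},
    {"dx": 0.491, "dy": -0.169, "rz": -0.929, "claw": 50},
    {"dx": 0.491, "dy": -0.169, "rz": -0.929, "claw": 50},
    {"dx": 0.491, "dy": -0.169, "rz": -0.929, "claw": 50},
    {"dx": 0.491, "dy": -0.169, "rz": -0.929, "claw": 50},
    {"dx": 0.491, "dy": -0.169, "rz": -0.929, "claw": 50},
    {"dx": 0.491, "dy": -0.169, "rz": -0.929, "claw": 50},
    {"dx": 0.491, "dy": -0.169, "rz": -0.929, "claw": 50},
    {"dx": 0.491, "dy": -0.169, "rz": -0.929, "claw": 50},
  ],
)

```text
schema error: expected keys rx, ry, rz, dx, dy, dz, claw
```

Request:
drive_tool(
  deltas=[
    {"dx": 0.34, "ry": -0.667, "claw": 50},
    {"dx": 0.34, "ry": -0.667, "claw": 50},
    {"dx": 0.34, "ry": -0.667, "claw": 50},
    {"dx": 0.34, "ry": -0.667, "claw": 50},
    {"dx": 0.34, "ry": -0.667, "claw": 50},
    {"dx": 0.34, "ry": -0.667, "claw": 50},
    {"dx": 0.34, "ry": -0.667, "claw": 50},
  ],
)

```text
schema error: expected keys rx, ry, rz, dx, dy, dz, claw
```

```bash
python3 - <<'E'
from h import *
s=ctrl.read_state();p0=np.array(s['tool_pos']);R0=rot(s['eef_rot'])
print(s['time_s'],p0,W(-.3,-.011,.3),s['joints'],s['width'],(R0.T@tool(np.pi/6)).round(2).tolist())
print(delta(p0,R0,W(-.295,-.011,.031),tool(np.pi/6)))
for k in('top','scene'):
    c=ctrl.camera(k);cv2.imwrite(f'pics/{k}1.png',c['pixels'][:,:,::-1])
    for b in(boxpts(.4448,.1966,-1.115),):print(proj(c,b).round(0)[:2].tolist())
E
```

```text
0.2 [ 0.23672849 -0.55088937  0.23611803] [0.41886959 0.29116491 0.3       ] [-1.28009769e+00  3.59263311e-01  1.51100010e+00 -1.48500507e-06
  1.27249327e+00 -1.15116071e-01] 0.08779950249912122 [[0.12, 0.99, -0.07], [-0.86, 0.14, 0.5], [0.5, -0.0, 0.87]]
[ 0.9981 -1.3931  0.412  -0.4769 -0.5493 -1.7754]
[[172.0, 253.0], [160.0, 250.0]]
[[198.0, 214.0], [193.0, 174.0]]
```

View pics/scene1.png

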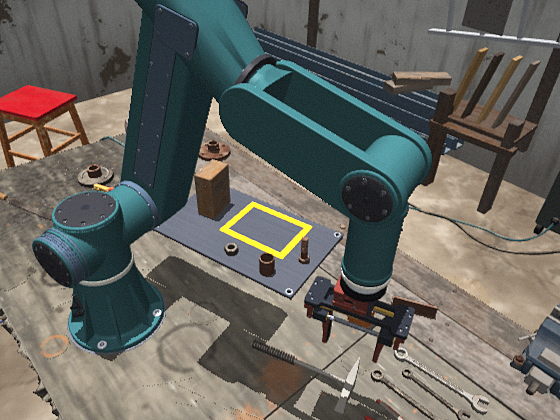

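The calls were refused because every key must be given in each row, so the picture is unchanged: block at (212,190), arm at its start pose.

Request:
drive_tool(
  deltas=[
    {"rx": 0, "ry": 0, "rz": 0, "dx": 0, "dy": 0, "dz": -0.127, "claw": 50},
    {"rx": 0, "ry": 0, "rz": -0.891, "dx": 0.687, "dy": -0.621, "dz": -0.127, "claw": 50},
    {"rx": 0, "ry": 0, "rz": -0.891, "dx": 0.687, "dy": -0.621, "dz": -0.127, "claw": 50},
    {"rx": 0, "ry": 0, "rz": -0.891, "dx": 0.687, "dy": -0.621, "dz": -0.127, "claw": 50},
    {"rx": 0, "ry": 0, "rz": -0.891, "dx": 0.687, "dy": -0.621, "dz": -0.127, "claw": 50},
    {"rx": 0, "ry": 0, "rz": -0.891, "dx": 0.687, "dy": -0.621, "dz": -0.127, "claw": 50},
    {"rx": 0, "ry": 0, "rz": -0.891, "dx": 0.687, "dy": -0.621, "dz": -0.127, "claw": 50},
    {"rx": 0, "ry": 0, "rz": -0.891, "dx": 0.687, "dy": -0.621, "dz": -0.127, "claw": 50},
    {"rx": 0, "ry": 0, "rz": -0.891, "dx": 0.687, "dy": -0.621, "dz": -0.127, "claw": 50},
    {"rx": 0, "ry": 0, "rz": -0.891, "dx": 0.687, "dy": -0.621, "dz": -0.127, "claw": 50},
    {"rx": 0, "ry": 0, "rz": -0.891, "dx": 0.687, "dy": -0.621, "dz": -0.127, "claw": 50},
    {"rx": 0, "ry": 0, "rz": -0.891, "dx": 0.687, "dy": -0.621, "dz": -0.127, "claw": 50},
  ],
)

```text
time_s: 1.3
tool_pos: [0.428, -0.1331, 0.3002]
eef_rot: [0.0, 0.851, 0.525, 0.0]
contact_force: [0.8, -0.8, -0.9]
width: 0.05
finger_force: 0.0
```

Request:
drive_tool(
  deltas=[
    {"rx": 0, "ry": 0, "rz": -0.929, "dx": 0.491, "dy": -0.169, "dz": 0, "claw": 50},
    {"rx": 0, "ry": 0, "rz": -0.929, "dx": 0.491, "dy": -0.169, "dz": 0, "claw": 50},
    {"rx": 0, "ry": 0, "rz": -0.929, "dx": 0.491, "dy": -0.169, "dz": 0, "claw": 50},
    {"rx": 0, "ry": 0, "rz": -0.929, "dx": 0.491, "dy": -0.169, "dz": 0, "claw": 50},
    {"rx": 0, "ry": 0, "rz": -0.929, "dx": 0.491, "dy": -0.169, "dz": 0, "claw": 50},
    {"rx": 0, "ry": 0, "rz": -0.929, "dx": 0.491, "dy": -0.169, "dz": 0, "claw": 50},
    {"rx": 0, "ry": 0, "rz": -0.929, "dx": 0.491, "dy": -0.169, "dz": 0, "claw": 50},
    {"rx": 0, "ry": 0, "rz": -0.929, "dx": 0.491, "dy": -0.169, "dz": 0, "claw": 50},
  ],
)

```text
time_s: 1.97
tool_pos: [0.4624, 0.1249, 0.2999]
eef_rot: [-0.0, 0.606, 0.795, 0.0]
contact_force: [0.5, -0.1, 0.3]
width: 0.0498
finger_force: 0.0
```

Request:
drive_tool(
  deltas=[
    {"rx": 0, "ry": -0.667, "rz": 0, "dx": 0.34, "dy": 0, "dz": 0, "claw": 50},
    {"rx": 0, "ry": -0.667, "rz": 0, "dx": 0.34, "dy": 0, "dz": 0, "claw": 50},
    {"rx": 0, "ry": -0.667, "rz": 0, "dx": 0.34, "dy": 0, "dz": 0, "claw": 50},
    {"rx": 0, "ry": -0.667, "rz": 0, "dx": 0.34, "dy": 0, "dz": 0, "claw": 50},
    {"rx": 0, "ry": -0.667, "rz": 0, "dx": 0.34, "dy": 0, "dz": 0, "claw": 50},
    {"rx": 0, "ry": -0.667, "rz": 0, "dx": 0.34, "dy": 0, "dz": 0, "claw": 50},
    {"rx": 0, "ry": -0.667, "rz": 0, "dx": 0.34, "dy": 0, "dz": 0, "claw": 50},
  ],
)

```text
time_s: 2.55
tool_pos: [0.4168, 0.2884, 0.2982]
eef_rot: [0.206, 0.585, 0.769, -0.159]
contact_force: [0.2, -1.1, -0.1]
width: 0.0501
finger_force: 0.0
```

```bash
python3 - <<'E'
from h import *
s=ctrl.read_state();p0=np.array(s['tool_pos']);R0=rot(s['eef_rot'])
print(s['time_s'],p0,W(-.3,-.011,.3),s['joints'],s['width'],(R0.T@tool(np.pi/6)).round(2).tolist())
print(delta(p0,R0,W(-.295,-.011,.15),tool(np.pi/6)))
print(delta(p0,R0,W(-.295,-.011,.031),tool(np.pi/6)))
k='scene'
c=ctrl.camera(k);cv2.imwrite(f'pics/{k}2.png',c['pixels'][:,:,::-1])
E
```

```text
2.55 [0.4168445  0.28844045 0.29819521] [0.41886959 0.29116491 0.3       ] [ 0.78563591  0.34058533  1.50731529 -0.45009998  1.57453167  0.57814034] 0.050064999722019624 [[1.0, -0.01, 0.0], [0.01, 1.0, 0.0], [-0.0, -0.0, 1.0]]
[ 0.1437  0.0062  0.2593 -0.0004  0.0025  0.0073]
[ 2.631e-01  7.000e-03  4.652e-01 -4.000e-04  2.500e-03  7.300e-03]
```

View pics/scene2.png

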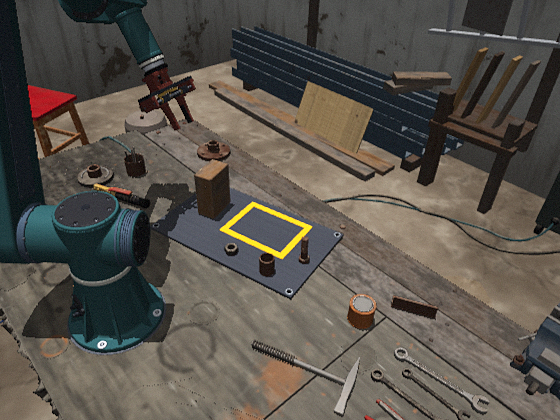

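The tool is tilted and hangs behind the block; the block is untouched at (212,190). I'll lower the tool now.

Request:
drive_tool(
  deltas=[
    {"rx": 0, "ry": 0, "rz": 0.007, "dx": 0.144, "dy": 0.006, "dz": 0.259, "claw": 50},
    {"rx": 0, "ry": 0, "rz": 0.007, "dx": 0.144, "dy": 0.006, "dz": 0.259, "claw": 50},
    {"rx": 0, "ry": 0, "rz": 0.007, "dx": 0.144, "dy": 0.006, "dz": 0.259, "claw": 50},
    {"rx": 0, "ry": 0, "rz": 0.007, "dx": 0.144, "dy": 0.006, "dz": 0.259, "claw": 50},
    {"rx": 0, "ry": 0, "rz": 0.007, "dx": 0.205, "dy": 0.007, "dz": 0.365, "claw": 50},
    {"rx": 0, "ry": 0, "rz": 0.007, "dx": 0.205, "dy": 0.007, "dz": 0.365, "claw": 50},
    {"rx": 0, "ry": 0, "rz": 0.007, "dx": 0.263, "dy": 0.007, "dz": 0.465, "claw": 50},
    {"rx": 0, "ry": 0, "rz": 0.007, "dx": 0.263, "dy": 0.007, "dz": 0.465, "claw": 50},
    {"rx": 0, "ry": 0, "rz": 0.007, "dx": 0.263, "dy": 0.007, "dz": 0.465, "claw": 50},
  ],
)

```text
time_s: 3.35
tool_pos: [0.4218, 0.2801, 0.0308]
eef_rot: [0.205, 0.591, 0.764, -0.16]
contact_force: [0.0, 0.1, -0.2]
width: 0.0497
finger_force: 0.0
```

```bash
cat > m.py <<'E'
from h import *
import sys
s=ctrl.read_state();p=np.array(s['tool_pos']);R0=rot(s['eef_rot'])
d=p[:2]-C;print(s['time_s'],'tcp frame',d@ex,d@ey,p[2],s['contact_force'])
x,y,z,th=map(float,sys.argv[1:5]);print(delta(p,R0,W(x,y,z),tool(np.radians(th))))
E
cat > v.py <<'E'
from h import *
import sys
vis=[]
for k in('top','scene'):
    c=ctrl.camera(k)
    v=cv2.resize(c['pixels'][:,:,::-1],None,fx=3,fy=3,interpolation=cv2.INTER_CUBIC)
    x,y=(proj(c,W(-.13,0,.05))[0]*3).astype(int);x0=max(x-200,0);y0=max(y-220,0)
    vis.append(v[y0:y0+440,x0:x0+400]);print(k,'crop origin',x0,y0)
cv2.imwrite(sys.argv[1],np.hstack(vis))
E
python3 m.py -.22 -.011 .031 30; python3 v.py pics/v1.png
```

```text
3.35 tcp frame -0.28850729404561337 -0.011048742876399578 0.030840377623639316 [ 0.01871534  0.11743842 -0.18053029]
[-0.1187  0.0017  0.0684 -0.0093  0.0023 -0.0113]
top crop origin 390 440
scene crop origin 497 390
```

View pics/v1.png

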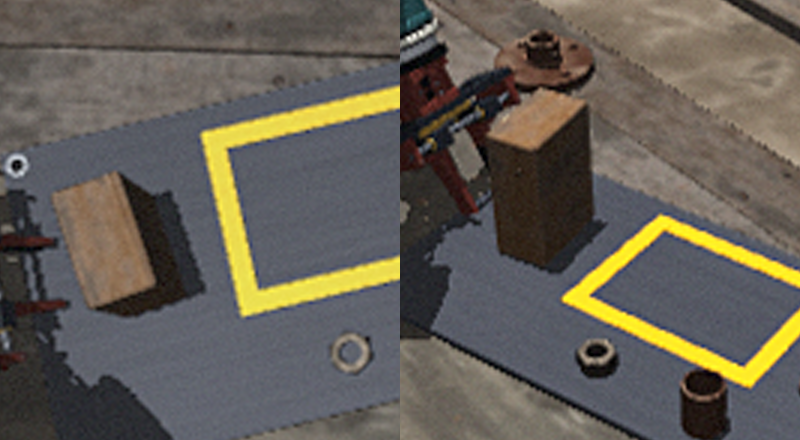

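The fingertips are just behind the block's foot: in the top crop they are at (60,240) and (65,303), and the block's top face is at (105,240). I'll push 72 mm in small rows.

Request:
drive_tool(
  deltas=[
    {"rx": 0, "ry": 0, "rz": 0, "dx": -0.0104, "dy": 0, "dz": 0.006, "claw": 50},
    {"rx": 0, "ry": 0, "rz": 0, "dx": -0.0208, "dy": 0, "dz": 0.012, "claw": 50},
    {"rx": 0, "ry": 0, "rz": 0, "dx": -0.0312, "dy": 0, "dz": 0.018, "claw": 50},
    {"rx": 0, "ry": 0, "rz": 0, "dx": -0.0416, "dy": 0, "dz": 0.024, "claw": 50},
    {"rx": 0, "ry": 0, "rz": 0, "dx": -0.052, "dy": 0, "dz": 0.03, "claw": 50},
    {"rx": 0, "ry": 0, "rz": 0, "dx": -0.0624, "dy": 0, "dz": 0.036, "claw": 50},
    {"rx": 0, "ry": 0, "rz": 0, "dx": -0.0728, "dy": 0, "dz": 0.042, "claw": 50},
    {"rx": 0, "ry": 0, "rz": 0, "dx": -0.0832, "dy": 0, "dz": 0.048, "claw": 50},
    {"rx": 0, "ry": 0, "rz": 0, "dx": -0.0936, "dy": 0, "dz": 0.054, "claw": 50},
    {"rx": 0, "ry": 0, "rz": 0, "dx": -0.104, "dy": 0, "dz": 0.06, "claw": 50},
    {"rx": 0, "ry": 0, "rz": 0, "dx": -0.1144, "dy": 0, "dz": 0.066, "claw": 50},
    {"rx": 0, "ry": 0, "rz": 0, "dx": -0.1248, "dy": 0, "dz": 0.072, "claw": 50},
  ],
)

```text
time_s: 4.45
tool_pos: [0.4406, 0.2151, 0.0329]
eef_rot: [0.206, 0.589, 0.765, -0.156]
contact_force: [-0.6, 5.2, 1.2]
width: 0.0503
finger_force: 2.5
```

```bash
python3 m.py -.163 -.008 .031 30; python3 v.py pics/v2.png
```

```text
4.45 tcp frame -0.22094585641014552 -0.009955705703193665 0.03285581344503294 [-0.59346751  5.24650206  1.23871112]
[-0.0985  0.0045  0.0611  0.0002 -0.0006 -0.0077]
top crop origin 390 440
scene crop origin 497 390
```

View pics/v2.png

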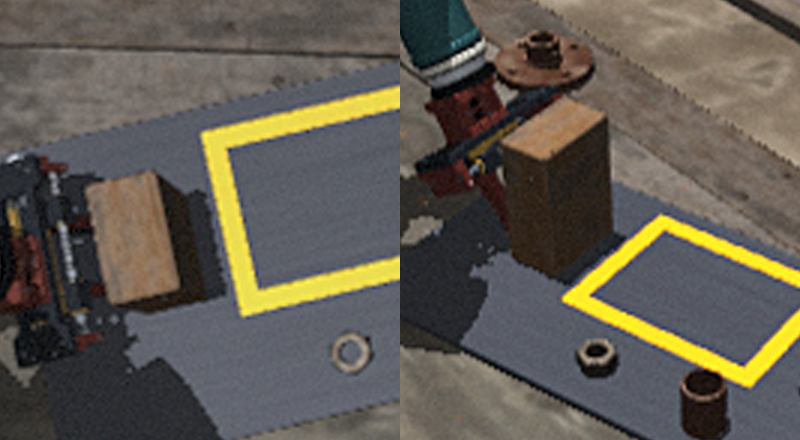

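The block is upright and now almost square to the frame, with its top at (133,238) in the crop. I'll push 58 mm further.

Request:
drive_tool(
  deltas=[
    {"rx": 0, "ry": 0, "rz": 0, "dx": -0.01, "dy": 0, "dz": 0.006, "claw": 50},
    {"rx": 0, "ry": 0, "rz": 0, "dx": -0.02, "dy": 0.001, "dz": 0.012, "claw": 50},
    {"rx": 0, "ry": 0, "rz": 0, "dx": -0.03, "dy": 0.001, "dz": 0.018, "claw": 50},
    {"rx": 0, "ry": 0, "rz": 0, "dx": -0.04, "dy": 0.002, "dz": 0.024, "claw": 50},
    {"rx": 0, "ry": 0, "rz": 0, "dx": -0.05, "dy": 0.002, "dz": 0.03, "claw": 50},
    {"rx": 0, "ry": 0, "rz": 0, "dx": -0.06, "dy": 0.003, "dz": 0.036, "claw": 50},
    {"rx": 0, "ry": 0, "rz": 0, "dx": -0.07, "dy": 0.003, "dz": 0.043, "claw": 50},
    {"rx": 0, "ry": 0, "rz": 0, "dx": -0.08, "dy": 0.004, "dz": 0.049, "claw": 50},
    {"rx": 0, "ry": 0, "rz": 0, "dx": -0.09, "dy": 0.004, "dz": 0.055, "claw": 50},
    {"rx": 0, "ry": 0, "rz": 0, "dx": -0.0985, "dy": 0.004, "dz": 0.061, "claw": 50},
    {"rx": 0, "ry": 0, "rz": 0, "dx": -0.0985, "dy": 0.004, "dz": 0.061, "claw": 50},
    {"rx": 0, "ry": 0, "rz": 0, "dx": -0.0985, "dy": 0.004, "dz": 0.061, "claw": 50},
  ],
)

```text
time_s: 5.55
tool_pos: [0.4571, 0.1594, 0.0312]
eef_rot: [0.206, 0.589, 0.765, -0.157]
contact_force: [0.1, 1.5, 0.8]
width: 0.0498
finger_force: 0.6
```

```bash
python3 m.py -.2 -.008 .031 30; python3 - <<'E'
from h import *
ms=[]
for k in('top','scene'):
    c=ctrl.camera(k);v=cv2.resize(c['pixels'][:,:,::-1],None,fx=4,fy=4,interpolation=cv2.INTER_CUBIC)
    c0=W(-.116,-.008,0)
    q=proj(c,boxpts(c0[0],c0[1],A))
    for a in range(8):
        for b in range(a):
            if (B[a]!=B[b]).sum()==1: cv2.line(v,tuple((q[a]*4+1.5).astype(int).tolist()),tuple((q[b]*4+1.5).astype(int).tolist()),(0,255,0),1)
    x,y=(q.mean(0)*4).astype(int);ms.append(v[y-220:y+220,x-200:x+200])
cv2.imwrite('pics/v3.png',np.hstack(ms))
E
```

```text
5.55 tcp frame -0.16284639423337 -0.00853385100212068 0.031201980921991435 [0.101632   1.45036198 0.8309926 ]
[ 0.0645  0.0007 -0.0369 -0.0007  0.0009 -0.0073]
```

View pics/v3.png

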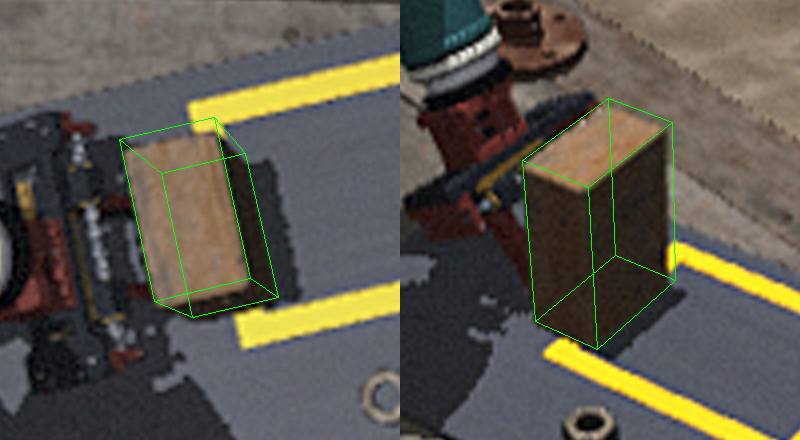

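The block stands upright about 2–3 mm from the prediction drawn. Its foot front is at about -0.087 and it covers the near strip; y is about -12 mm and it is square. I'll back off 45 mm and rise 121 mm for the high push.

Request:
drive_tool(
  deltas=[
    {"rx": 0, "ry": 0, "rz": 0, "dx": 0.035, "dy": 0, "dz": -0.02, "claw": 50},
    {"rx": 0, "ry": 0, "rz": 0, "dx": 0.078, "dy": -0.002, "dz": -0.045, "claw": 50},
    {"rx": 0, "ry": 0, "rz": 0, "dx": 0.078, "dy": -0.004, "dz": -0.045, "claw": 50},
    {"rx": 0, "ry": 0, "rz": -0.007, "dx": -0.043, "dy": -0.006, "dz": -0.255, "claw": 50},
    {"rx": 0, "ry": 0, "rz": -0.007, "dx": -0.043, "dy": -0.006, "dz": -0.255, "claw": 50},
    {"rx": 0, "ry": 0, "rz": -0.007, "dx": -0.043, "dy": -0.006, "dz": -0.255, "claw": 50},
    {"rx": 0, "ry": 0, "rz": -0.007, "dx": -0.043, "dy": -0.006, "dz": -0.255, "claw": 50},
    {"rx": 0, "ry": 0, "rz": -0.007, "dx": -0.043, "dy": -0.006, "dz": -0.255, "claw": 50},
    {"rx": 0, "ry": 0, "rz": -0.007, "dx": -0.043, "dy": -0.006, "dz": -0.255, "claw": 50},
  ],
)

```text
time_s: 6.4
tool_pos: [0.4416, 0.2018, 0.1518]
eef_rot: [0.205, 0.587, 0.767, -0.158]
contact_force: [-0.2, 1.2, -1.1]
width: 0.0501
finger_force: 0.0
```

```bash
python3 m.py -.1 -.012 .152 30; python3 v.py pics/v4.png
```

```text
6.4 tcp frame -0.20783081556392088 -0.012401674987502116 0.1517841658538772 [-0.17464118  1.16585016 -1.08291976]
[-1.869e-01  1.000e-03  1.076e-01 -1.800e-03  9.000e-04 -1.000e-04]
top crop origin 390 440
scene crop origin 497 390
```

View pics/v4.png

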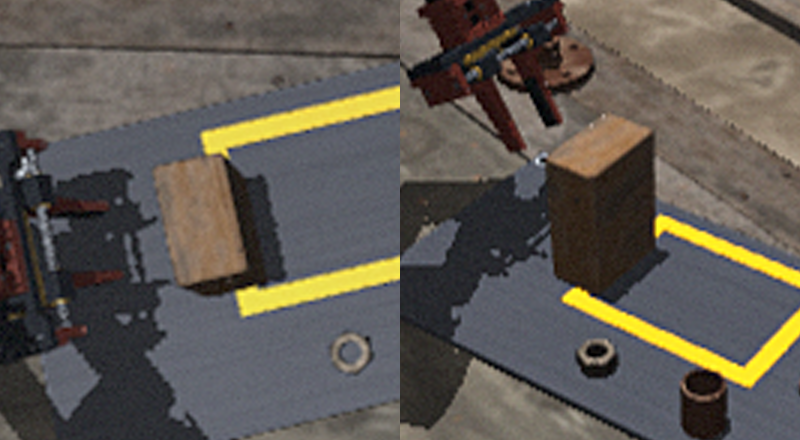

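The block stands at its place, top at (203,220) in the crop, and the fingertips are at the level of its upper back. Now the high push.

Request:
drive_tool(
  deltas=[
    {"rx": 0, "ry": 0, "rz": 0, "dx": -0.03, "dy": 0, "dz": 0.0173, "claw": 50},
    {"rx": 0, "ry": 0, "rz": 0, "dx": -0.06, "dy": 0, "dz": 0.0346, "claw": 50},
    {"rx": 0, "ry": 0, "rz": 0, "dx": -0.072, "dy": 0, "dz": 0.0415, "claw": 50},
    {"rx": 0, "ry": 0, "rz": 0, "dx": -0.084, "dy": 0, "dz": 0.0485, "claw": 50},
    {"rx": 0, "ry": 0, "rz": 0, "dx": -0.096, "dy": 0, "dz": 0.0554, "claw": 50},
    {"rx": 0, "ry": 0, "rz": 0, "dx": -0.108, "dy": 0, "dz": 0.0624, "claw": 50},
    {"rx": 0, "ry": 0, "rz": 0, "dx": -0.12, "dy": 0, "dz": 0.0693, "claw": 50},
    {"rx": 0, "ry": 0, "rz": 0, "dx": -0.132, "dy": 0, "dz": 0.0762, "claw": 50},
    {"rx": 0, "ry": 0, "rz": 0, "dx": -0.144, "dy": 0, "dz": 0.0831, "claw": 50},
    {"rx": 0, "ry": 0, "rz": 0, "dx": -0.156, "dy": 0, "dz": 0.09, "claw": 50},
    {"rx": 0, "ry": 0, "rz": 0, "dx": -0.168, "dy": 0, "dz": 0.097, "claw": 50},
    {"rx": 0, "ry": 0, "rz": 0, "dx": -0.18, "dy": 0, "dz": 0.104, "claw": 50},
  ],
)

```text
time_s: 7.5
tool_pos: [0.4696, 0.1015, 0.1522]
eef_rot: [0.206, 0.587, 0.767, -0.157]
contact_force: [0.0, 0.3, -0.1]
width: 0.0499
finger_force: 0.0
```

Request:
drive_tool(
  deltas=[
    {"rx": 0, "ry": 0, "rz": 0, "dx": -0.01, "dy": 0, "dz": 0.006, "claw": 50},
    {"rx": 0, "ry": 0, "rz": 0, "dx": -0.01, "dy": 0, "dz": 0.006, "claw": 50},
    {"rx": 0, "ry": 0, "rz": 0, "dx": -0.01, "dy": 0, "dz": 0.006, "claw": 50},
    {"rx": 0, "ry": 0, "rz": 0, "dx": -0.01, "dy": 0, "dz": 0.006, "claw": 50},
  ],
)

```text
time_s: 7.83
tool_pos: [0.4711, 0.0967, 0.1521]
eef_rot: [0.206, 0.587, 0.767, -0.157]
contact_force: [0.1, 0.1, -0.7]
width: 0.0501
finger_force: 0.0
```

```bash
python3 m.py -.2 -.012 .28 30; python3 v.py pics/v5.png
```

```text
7.8333 tcp frame -0.09862402367446046 -0.011515937293105235 0.15212155546696432 [ 0.14527956  0.11700331 -0.74112425]
[ 4.770e-02 -1.100e-03 -3.229e-01 -3.000e-04 -0.000e+00 -7.000e-04]
top crop origin 390 440
scene crop origin 497 390
```

View pics/v5.png

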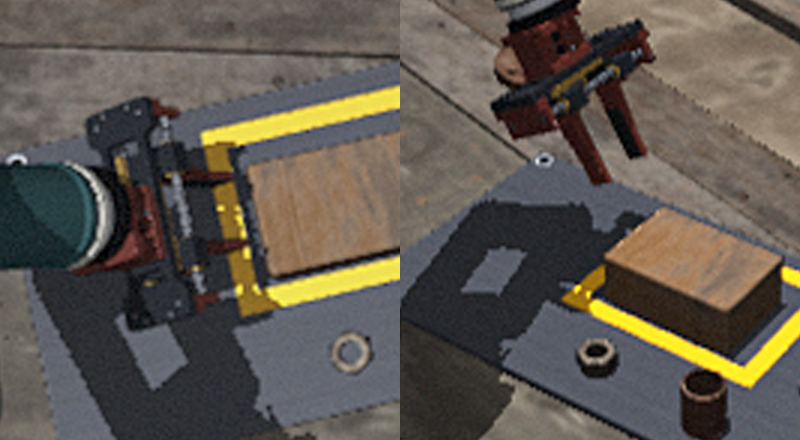

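The block lies on its broad side inside the frame: in the top crop its near end is just past the near strip at x≈250, and the scene crop shows tape visible on every side. The hand is clear of it; I'll retract and hand in.

Request:
drive_tool(
  deltas=[
    {"rx": 0, "ry": 0, "rz": 0, "dx": 0.048, "dy": 0, "dz": -0.323, "claw": 50},
    {"rx": 0, "ry": 0, "rz": 0, "dx": 0.048, "dy": 0, "dz": -0.323, "claw": 50},
    {"rx": 0, "ry": 0, "rz": 0, "dx": 0.048, "dy": 0, "dz": -0.323, "claw": 50},
    {"rx": 0, "ry": 0, "rz": 0, "dx": 0.048, "dy": 0, "dz": -0.323, "claw": 50},
    {"rx": 0, "ry": 0, "rz": 0, "dx": 0.048, "dy": 0, "dz": -0.323, "claw": 50},
    {"rx": 0, "ry": 0, "rz": 0, "dx": 0.048, "dy": 0, "dz": -0.323, "claw": 50},
    {"rx": 0, "ry": 0, "rz": 0, "dx": 0.048, "dy": 0, "dz": -0.323, "claw": 50},
  ],
)

```text
time_s: 8.52
tool_pos: [0.444, 0.1945, 0.2794]
eef_rot: [0.206, 0.587, 0.767, -0.158]
contact_force: [-0.0, -1.1, -0.8]
width: 0.0501
finger_force: 0.0
```

```bash
python3 -c "
from bench import ctrl
print(ctrl.sign_off())"
```

```text
the job is handed in; nothing more can be done
None
```

The block was pushed upright over the near strip and tipped; the last picture shows it lying on its broad side inside the frame, the hand was then retracted clear, and the job was handed in at about 8.5 s (no verdict was returned).

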